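# Set and lock the capsule carousel's stop arm

## Robot

A 6-joint arm with a two-finger parallel gripper is mounted at the origin on the work surface. World frame = base frame: x ahead of the robot, y to its left, z up, the work surface at z = 0. Lengths are in m, angles in rad, forces in N, time in s.
With the tool pointing down it reaches from about 0.3 to 0.85 m from the base axis. Payload 5.4 kg.
Tool frame: the origin (TCP) lies where the fingers leave the gripper's body, on its centre line; the fingertips stand 73 mm ahead of it and the grasp point (between the pads) lies 54 mm ahead of it; z points along the fingers, y is the direction in which the jaws open and shut (so a half turn about z gives the same grasp; the last joint's range is limited). The gripper opens to 85 mm and grips with 20 to 120 N. Pads are 22 mm wide; open, the fingers measure 114 mm over their backs; the gripper's body (76 mm by 85 mm) begins 54 mm behind the grasp point. The pads swing forward as they close: fully open they stand 13 mm farther back than shut.
Start: joints at [-1.444, 0.158, 1.597, -0, 1.386, -0.21], TCP at [0.19, -0.543, 0.304] pointing down, gripper open.
Joint ranges: [-2.91, 2.91], [-0.94, 2.29], [0.18, 2.7], [-1.29, 4.43], [0.17, 2.64], [-3, 3]. Speed limits (rad/s): [2.57, 2.57, 3.14, 3.14, 3.14, 3.14].

## Interface

Orientations are given as [roll, pitch, yaw] about the fixed x, y, z axes, in that order (R = Rz(yaw) Ry(pitch) Rx(roll)).
In Python, from workcell import read_state, grab_frame, close_job, spot_in gives the robot as it stands.
- The arm moves only by the tool send_rows, never from a script. Its argument "series" is a list of rows, each a list of 7 numbers: the shift along the tool's x, y, z in mm, then the turn, a rotation vector about the tool's x, y, z in rad, then the opening, from 0 (shut) to 1 (fully open). In form: [[tx, ty, tz, rx, ry, rz, jaw], ...]. A call has 1 to 8 rows; each row is the pose to reach, as a shift and turn from the pose measured when the call began, along the tool's axes at that moment; what a row does not reach only later rows make up. A row lasts 1/8 s, in which the tool goes at most 62.5 mm and 10.7 degrees, less where a joint would pass 70% of its speed; a pose out of reach is approached as far as the arm can. A call with a gripper value outside its range is refused whole. The fingers move at their own pace and stop on an object; the grip force is fixed at half the most. Time passes only in rows, so rows that repeat a pose let the fingers close. It gives the time, the measured TCP pose, the force and the opening at its end, in the units of the state.
- read_state(): the state, without advancing time (a new reading comes with each control period).
- grab_frame(name): name is "scene" or "top" or "wrist"; returns a dict with "pixels" (420x560x3 uint8, red, green, blue), "camera_matrix" (3x3 intrinsics, pixels), "k1" (the pictures are not rectified: a ray, as slopes to the right and down, at radius r is drawn at 1 + k1 r^2 times it, then the intrinsics apply), "position" and "orientation" of the camera in the world; the wrist camera has in their place "tool_from_camera" (4x4, takes a point from camera to tool coordinates, whose origin is the TCP and whose axes are the flange's). Camera axes: x right, y down, z forward; pixel columns grow to the right and rows downward; lengths in m; the calibration is good to about 2 mm. A picture is of the moment at which its call begins: read the wrist's pose just before it. There is no depth.
- close_job(): hands the job in, once; it reports no verdict.
Trained networks look in a picture, given as the dict that the camera call returned (one of the last four; its "shot" number tells which), for a name from the list of things; names that differ only in an ending like _2 or _b are one class to them, and where a whole thing is asked for, a point or a joint stands for the part that bears it (a point fixed in the world has none). Each returns a list of dicts, best first, with "conf" (0 to 1); they miss things now and then, are a little off and sometimes report something else, mostly with a low value. They report only what shows in the picture. A call takes as long as a camera call. They do not tell look-alikes from the thing itself.
- spot_in(thing, picture): "point" ([column, row] in pixels, amid what is visible of it).
The state is a dict: "t": time; "joints": joint angles; "qvel": joint speeds; "joint_torque": joint torques, N m; "eef_pos": TCP position; "ee_rot": TCP orientation; "ft_force": force on the tool from outside, world axes, zero at the start; "moment": the same for the moment, N m; "grip_width": opening from 0.0 (shut) to 1.0 (fully open).
Only numpy, scipy, OpenCV 4.12 (cv2) and the standard library are available. Lean on these libraries where they do the work, as an engineer would, in place of code of your own. Each camera call takes 0.05 s, during which the arm holds its last target.

## Task

Swing the blue stop arm round until its peg stands over the red stripe on the carousel's base, then run the orange jam nut down clockwise against the arm's hub and nip it up by hand so that the arm is clamped firmly there. Stop once it is snug: do not overtighten it, and leave the cup, saucer, tray and lid alone.

Things in the scene. Friction and masses are not known exactly. Their poses are not given: they have to be found in the camera images.
- base: Fixed grey index disc, radius 130 mm, top 30 mm above the ledge; an upright fixed threaded steel stud (14 mm thick, top 105 mm above the ledge) at its centre. Origin: stud's axis at ledge height, z up. A red stripe 18 mm wide runs on its top to the rim along its own -x. The turntable with the clear carousel (radius 105 mm, 170 mm tall) has its centre 235 mm from the stud along +y.
- mark (a point): Point on the middle of the red stripe, on the disc's top (30 mm above the ledge), 105 mm from the stud's axis; the peg of the stop arm must stand over it.
- nut: Orange hexagonal hand nut on the stud: 44 mm across flats, 28 mm tall. Origin: centre of the hexagon, on the axis, half-way up. Its x axis is normal to one pair of flats; others every 60 degrees. Steep right-hand thread: clockwise from above lowers it 12 mm a turn, with a drag of 0.08 N m; it stays where left. The rubber-cushioned grip yields 1 rad per 1.2 N m and springs back. The stud stands up to 22 mm above it.
- foot_mid (a point): Middle of the steel foot under the nut, 26 mm wide, 18 mm below the nut's origin. How far the foot sticks out below the hexagon varies from nut to nut (6 to 10 mm), so its gap above the hub (about 1 to 6 mm at the start) is not known. Once it meets the hub the moment needed to turn on rises: 0.25 to 0.35 N m, held still, is snug; over 0.4 N m is too tight.
- stop_arm: Loose stop arm, about 180 g: round steel hub (64 mm wide, 10 mm thick, 18 mm hole) lying round the stud on a steel ring 40 mm above the ledge, and a blue bar 14 mm wide reaching out along its own -x to the peg. Origin: centre of the hub's underside, z up. It swings about the stud with light friction, stays where left, and plays about 2 mm on the stud.
- peg (a point): Middle of the round upright blue peg, 14 mm thick and 36 mm tall (from 49 to 85 mm above the ledge), on the stop arm 105 mm from the hub's centre; this point is 67 mm above the ledge. It can be gripped or pushed.
- cup: Yellow cup, 72 mm wide, 75 mm tall, to be left alone. Origin: centre of its underside.
- saucer: Glass saucer, 116 mm wide, 16 mm tall, to be left alone. Origin: centre of its underside.
- tray: Empty stainless tray, 100 x 160 x 30 mm, to be left alone. Origin: centre of its underside.
- lid: Black plastic lid, 58 mm wide, 20 mm tall with its knob, to be left alone. Origin: centre of its underside.
Not all that is in view belongs to the job. Leave any brown, green or yellow look-alike of the stop_arm alone.

How it is judged:
On the way, in this order (a step that is already met when the one before it is completed fails the run):
1. the stop arm's peg stands over the red stripe (within 12 mm) with the nut still loose (horizontal distance between peg and mark below 0.012 m and contact force between nut and stop_arm below 1 N), for 0.2 s.
2. the nut presses on the arm's hub with more than 12 N (contact force between nut and stop_arm above 12 N), for 0.2 s.
At the end, for the whole second after the job is handed in: The peg is within 12 mm (horizontally) of the mark point on the stripe, the released nut still presses on the hub with more than 12 N, and the arm lies level and still (horizontal distance between peg and mark below 0.012 m and contact force between nut and stop_arm above 12 N and angle between stop_arm's own z axis and vertical below 0.05 rad and linear speed of stop_arm below 0.01 m/s); the robot touches nothing.
It fails at once if the nut is overtightened: it presses on the hub with more than 50 N (contact force between nut and stop_arm above 50 N).
It fails at once if a bystander (cup, saucer, tray or lid) is moved by more than 15 mm (distance of any of cup, saucer, tray, lid from where it was at the start of the episode above 0.015 m).
It also fails if it takes over 72 s, if anything falls off the work surface, if the arm or the gripper's body presses on something with over 40 N, if the wrist force passes 120 N, or if a joint passes its speed limit or range.

## Working session

There is one attempt and no reset: what is moved stays moved. The work goes in short steps, Python scripts to look and compute and a tool call to move; the robot and the scene stay as the last step left them, time stands still between calls to the robot, and variables do not carry over. Pictures are saved under pics/ and viewed, and the job is handed in when it is done.

Besides the shell and the picture viewer there is one more tool, called by a JSON object that holds its "op" and its "data", one argument or row to a line. send_rows: Moves the arm, as the interface text tells. Its arguments: {"type":"object","properties":{"series":{"type":"array"}},"required":["series"]}

```bash
ls; mkdir -p pics; cat > h.py <<'E'
import numpy as np, cv2
from workcell import *
from scipy.spatial.transform import Rotation as R
def cam(f,st=None):
    K=np.array(f["camera_matrix"]);
    if "position" in f:
        o=np.array(f["orientation"],float)
        Rm=o if o.shape==(3,3) else R.from_euler('xyz',o).as_matrix()
        return K,f["k1"],Rm,np.array(f["position"])
    T=np.array(f["tool_from_camera"]); Rt=R.from_euler('xyz',st["ee_rot"]).as_matrix()
    return K,f["k1"],Rt@T[:3,:3],Rt@T[:3,3]+np.array(st["eef_pos"])
def ray(c,px):
    K,k1,Rm,p=c
    d=np.array([(px[0]-K[0,2])/K[0,0],(px[1]-K[1,2])/K[1,1]]); u=d.copy()
    for _ in range(30): u=d/(1+k1*(u@u))
    return p,Rm@np.array([u[0],u[1],1])
def atz(c,px,z):
    p,d=ray(c,px); return p+d*(z-p[2])/d[2]
def proj(c,X):
    K,k1,Rm,p=c
    q=Rm.T@(np.array(X)-p); u=q[:2]/q[2]; u=u*(1+k1*(u@u))
    return np.array([K[0,0]*u[0]+K[0,2],K[1,1]*u[1]+K[1,2]])
def save(f,n,s=1.4): 
    im=cv2.cvtColor(f["pixels"],cv2.COLOR_RGB2BGR); cv2.imwrite("pics/"+n,im if s==1 else cv2.resize(im,None,fx=s,fy=s))
E
python3 - <<'E'
from h import *
st=read_state(); print(st)
for n in ("scene","top","wrist"):
    f=grab_frame(n); save(f,n+"0.png")
    print(n,{k:v for k,v in f.items() if k!="pixels"})
    for t in ("base","mark","nut","stop_arm","peg","foot_mid","cup","saucer","tray","lid"):
        try: print(t,[(np.round(d["point"]).tolist(),round(d["conf"],2)) for d in spot_in(t,f)][:4])
        except Exception as e: print(t,e)
E
```

```text
pics
{'t': 0.0, 'joints': array([-1.44407147e+00,  1.59055418e-01,  1.59824309e+00, -6.48031325e-07,
        1.38621316e+00, -2.10085710e-01]), 'qvel': array([-1.28340457e-03,  1.18967098e-03,  1.34916262e-03,  5.76894574e-04,
        3.77575106e-05, -1.41348123e-03]), 'joint_torque': array([-1.67083188e-03, -3.96002126e+01, -3.31428373e+01, -4.46362155e-04,
        8.49595119e-03,  2.94275154e-06]), 'eef_pos': array([ 0.18995182, -0.5422183 ,  0.30290776]), 'ee_rot': array([-3.13971570e+00, -3.99576226e-04,  3.36810308e-01]), 'ft_force': array([ 0.52411361, -1.00606918,  1.31615653]), 'moment': array([-0.04417699,  0.01197018, -0.0275593 ]), 'grip_width': 0.9959579400881086}
scene {'camera_matrix': array([[514.78141295,   0.        , 282.48247598],
       [  0.        , 514.78141295, 215.38253507],
       [  0.        ,   0.        ,   1.        ]]), 'k1': -0.12451635626562302, 'position': array([ 1.44684036, -0.04622681,  0.68681898]), 'orientation': array([-2.16685726, -0.02009002,  1.58744892]), 'shot': 1}
base [([350.0, 230.0], 0.78)]
mark [([353.0, 234.0], 0.86)]
nut [([284.0, 
[... 1154 characters left out ...]
], 0.74), ([376.0, 212.0], 0.67)]
wrist {'camera_matrix': array([[347.1070911 ,   0.        , 276.70875918],
       [  0.        , 347.1070911 , 206.96016185],
       [  0.        ,   0.        ,   1.        ]]), 'k1': -0.006209207791983602, 'tool_from_camera': array([[ 5.47780703e-04, -9.64421241e-01, -2.64369758e-01,
         6.65824145e-02],
       [ 9.99999654e-01,  3.62675021e-04,  7.48985136e-04,
        -1.32252216e-04],
       [-6.26456867e-04, -2.64370077e-01,  9.64421106e-01,
        -7.04857945e-02],
       [ 0.00000000e+00,  0.00000000e+00,  0.00000000e+00,
         1.00000000e+00]]), 'shot': 3}
base []
mark []
nut []
stop_arm []
peg []
foot_mid []
cup []
saucer []
tray []
lid []
```

View pics/scene0.png

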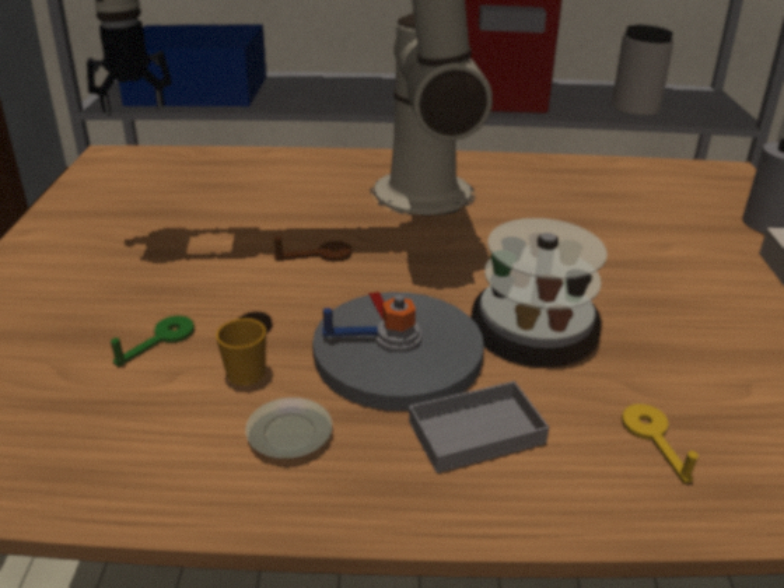

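View pics/top0.png

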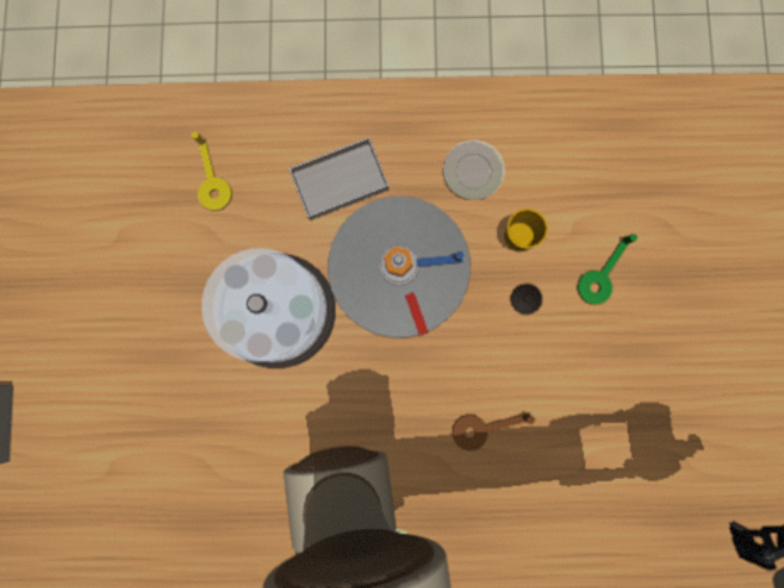

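View pics/wrist0.png

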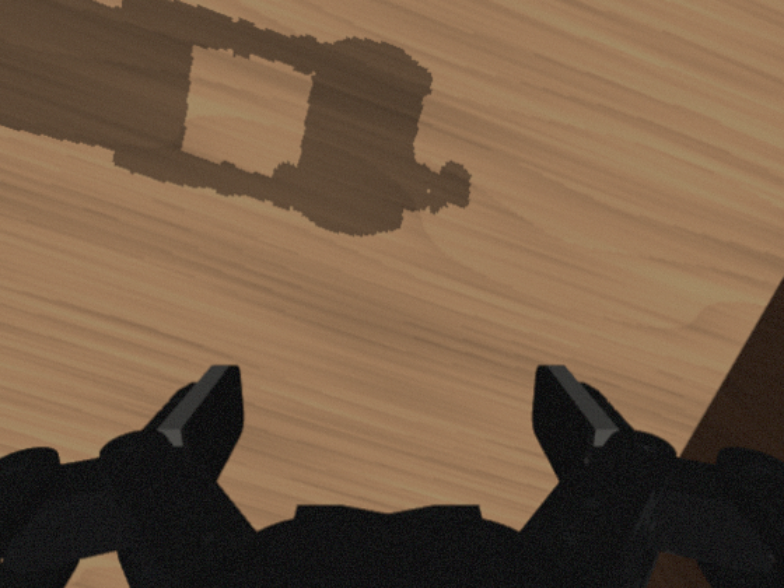

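Candidates for the stop arm in the top view (784-wide picture): blue with its peg at (460,257), on the stud. The green one is at (628,239), yellow at (198,138) and brown at (528,417), all lying on the table. I choose the blue one. The next step is to measure it and crop it close.

```bash
python3 - <<'E'
from h import *
fs={n:grab_frame(n) for n in("top","scene")}
for n,f in fs.items():
    c=cam(f); im=f["pixels"].astype(int); hsv=cv2.cvtColor(f["pixels"],cv2.COLOR_RGB2HSV)
    H,S,V=cv2.split(hsv)
    reg=np.zeros(H.shape,bool)
    if n=="top": reg[130:250,225:345]=1
    else: reg[195:290,215:350]=1
    ms={"blue":(H>100)&(H<125)&(S>120),"red":((H<5)|(H>174))&(S>150),"orange":(H>=6)&(H<16)&(S>170)}
    for k,m in ms.items():
        m=m&reg; ys,xs=np.nonzero(m); print(n,k,len(xs),xs.mean(),ys.mean(),xs.min(),xs.max(),ys.min(),ys.max())
        if n=="top":
            for z in ({"blue":[.05],"red":[.03],"orange":[.08]}[k]): print(atz(c,(xs.mean(),ys.mean()),z))
    x0,y0,x1,y1=(220,130,345,250) if n=="top" else (210,195,355,295)
    cv2.imwrite(f"pics/{n}crop.png",cv2.resize(cv2.cvtColor(f["pixels"],cv2.COLOR_RGB2BGR)[y0:y1,x0:x1],None,fx=5,fy=5,interpolation=cv2.INTER_CUBIC))
c=cam(fs["top"])
for X in [(284.5,186)]:print("stud",atz(c,X,.105))
E
```

```text
top blue 137 313.0948905109489 185.47445255474452 298 329 180 189
[ 0.58186731 -0.1169072   0.05      ]
top red 174 297.14942528735634 223.70114942528735 290 304 210 238
[ 0.48892106 -0.07610686  0.03      ]
top orange 84 283.95238095238096 186.86904761904762 275 293 177 195
[ 0.57470715 -0.04504391  0.08      ]
scene blue 109 252.52293577981652 234.74311926605503 233 268 221 238
scene red 77 269.3246753246753 215.32467532467533 264 272 209 225
scene orange 332 283.9548192771084 225.28313253012047 265 295 209 235
stud [ 0.57273048 -0.04671517  0.105     ]
```

View pics/topcrop.png

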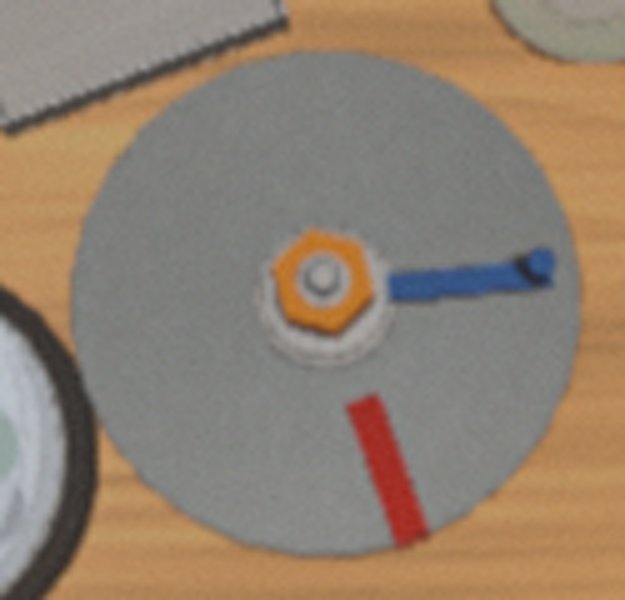

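View pics/scenecrop.png

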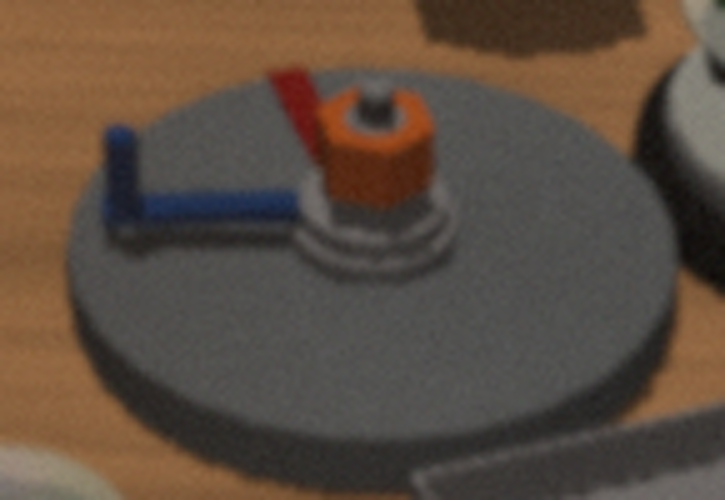

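```bash
python3 - <<'E'
from h import *
from scipy.optimize import least_squares
ft,fsn=grab_frame("top"),grab_frame("scene"); ct,cs=cam(ft),cam(fsn)
px=lambda u,v,o:np.array([u/5+o[0]-.4,v/5+o[1]-.4])
T=lambda u,v:px(u,v,(220,130)); S=lambda u,v:px(u,v,(210,195))
# rim points on top crop
a=[atz(ct,T(*p),.03) for p in [(72,295),(580,305),(330,52),(318,556)]]
print("disc ctr", (a[0]+a[1])/2,(a[2]+a[3])/2, np.linalg.norm(a[0]-a[1]),np.linalg.norm(a[2]-a[3]))
print("stud top", atz(ct,T(322,274),.105), atz(cs,S(376,85),.105))
# triangulate
p1,d1=ray(ct,T(322,274));p2,d2=ray(cs,S(376,85))
s=np.linalg.lstsq(np.c_[d1,-d2],p2-p1,rcond=None)[0];print("tri",p1+s[0]*d1,p2+s[1]*d2)
print("peg top",atz(ct,T(541,260),.085),atz(cs,S(119,130),.085))
print("stripe",atz(ct,T(363,401),.03),atz(ct,T(410,541),.03))
hx=[(315,231),(367,249),(374,290),(327,332),(281,316),(272,266)]
P=np.array([atz(ct,T(*p),.093)[:2] for p in hx]);print(P, P.mean(0)); q=P-P.mean(0); print(np.linalg.norm(q,axis=1),np.degrees(np.arctan2(q[:,1],q[:,0]))%60)
for n,z in(("cup",.04),("lid",.01),("saucer",.01),("tray",.015)):
    print(n,[atz(ct,d["point"],z).round(3) for d in spot_in(n,ft)][:2])
E
```

```text
disc ctr [ 0.57574874 -0.04612256  0.03      ] [ 0.57545535 -0.04539782  0.03      ] 0.2570314927708534 0.2576578806117129
stud top [ 0.57654544 -0.04559479  0.105     ] [ 0.57498377 -0.04433461  0.105     ]
tri [ 0.5763923  -0.04560781  0.10591778] [ 0.57638396 -0.04433765  0.1059344 ]
peg top [ 0.58498614 -0.15025438  0.085     ] [ 0.58310648 -0.14905651  0.085     ]
stripe [ 0.52410582 -0.06426539  0.03      ] [ 0.45352109 -0.08660905  0.03      ]
[[ 0.59932453 -0.04237367]
 [ 0.59023439 -0.06698627]
 [ 0.57046677 -0.0699904 ]
 [ 0.55071463 -0.04741378]
 [ 0.55871161 -0.02571404]
 [ 0.58278222 -0.02170848]] [ 0.57537236 -0.04569777]
[0.02418173 0.02596305 0.02478299 0.02471737 0.02601788 0.02510761] [ 7.90108258  4.91985864 18.58336813  3.98096762  9.81848184 12.83501274]
cup [array([ 0.644, -0.275,  0.04 ])]
lid [array([ 0.517, -0.282,  0.01 ])]
saucer [array([ 0.757, -0.186,  0.01 ]), array([ 0.584, -0.084,  0.01 ])]
tray [array([0.741, 0.064, 0.015])]
```

```bash
cat >> h.py <<'E'
def rel(pos,yaw,st=None,tilt=True):
    st=st or read_state(); Rt=R.from_euler('xyz',st["ee_rot"])
    Rg=R.from_euler('xyz',[np.pi,0,yaw])
    t=Rt.inv().apply(np.array(pos)-st["eef_pos"])*1000; r=(Rt.inv()*Rg).as_rotvec()
    return t.round(1),r.round(4)
E
python3 - <<'E'
from h import *
print(rel([.584,-.1497,.225],1.571))
E
```

```text
(array([ 501.7, -240.7,   78.9]), array([-0.    , -0.    , -1.2342]))
```

{"op": "send_rows", "data": {
  "series": [
    [40,-19,6,0,0,-0.1,1],
    [92,-44,14,0,0,-0.23,1],
    [145,-70,23,0,0,-0.36,1],
    [198,-95,31,0,0,-0.49,1],
    [250,-120,39,0,0,-0.62,1],
    [303,-145,47,0,0,-0.75,1],
    [356,-171,56,0,0,-0.88,1],
    [408,-196,64,0,0,-1.0,1]
  ]
}}

```text
t: 3.05
eef_pos: [0.5115, -0.2213, 0.2398]
ee_rot: [3.141, 0.0, 1.341]
ft_force: [-0.1, -0.3, 0.7]
grip_width: 1.0
```

```bash
python3 - <<'E'
from h import *
print(rel([.584,-.1497,.225],1.571))
E
```

```text
(array([86.2, 54.2, 14.8]), array([ 0.0005,  0.0004, -0.2301]))
```

{"op": "send_rows", "data": {
  "series": [
    [43,27,7,0,0,-0.115,1],
    [86,54,15,0,0,-0.23,1],
    [86,54,15,0,0,-0.23,1],
    [86,54,15,0,0,-0.23,1]
  ]
}}

```text
t: 3.55
eef_pos: [0.5835, -0.1501, 0.2248]
ee_rot: [-3.142, 0.001, 1.571]
ft_force: [-0.8, -0.2, 0.2]
grip_width: 0.998
```

```bash
python3 - <<'E'
from h import *
st=read_state(); f=grab_frame("wrist"); save(f,"w1.png"); c=cam(f,st)
print(st["eef_pos"],st["ee_rot"])
for n in("peg","nut"): print(n,[(np.round(d["point"]),d["conf"],atz(c,d["point"],.067 if n=="peg" else .08)) for d in spot_in(n,f)])
print(proj(c,[.584,-.1497,.085])*1.4,proj(c,[.584,-.1497,.067])*1.4,proj(c,[.576,-.0455,.105])*1.4)
E
```

```text
[ 0.5834974  -0.15012841  0.22476799] [-3.14155035e+00  7.75957346e-04  1.57060592e+00]
peg [(array([276., 116.]), 0.87, array([ 0.58276833, -0.08620505,  0.067     ]))]
nut [(array([267.,  53.]), 0.7, array([ 0.57762406, -0.05095791,  0.08      ]))]
[389.10281161 308.04343319] [388.94156427 296.9108736 ] [367.33042407  46.73684739]
```

View pics/w1.png

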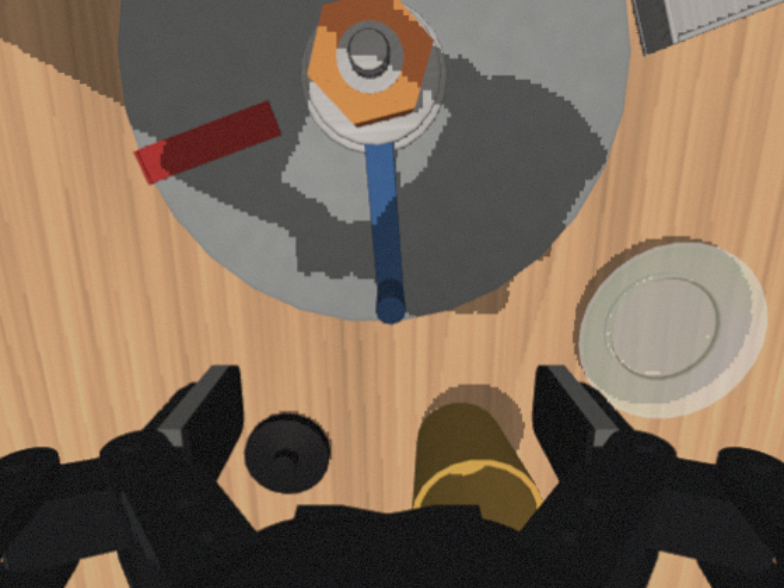

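The wrist view shows the blue peg's top at (391,309), within a pixel or two of the position I predicted. The stripe runs from (273,118) to (143,166), and the stud top is at (370,50). The cup and lid are well outside the jaws.

```bash
python3 - <<'E'
from h import *
st=read_state(); f=grab_frame("wrist"); c=cam(f,st)
a=lambda u,v,z:atz(c,(u/1.4,v/1.4),z)
s=a(370,50,.105); print("stud",s)
e1,e2=a(274.5,118,.03),a(142,168,.03); print(e1,e2)
for e in(e1,e2): d=e-[.576,-.0455,.03]; print(np.degrees(np.arctan2(d[1],d[0])),np.hypot(*d[:2]))
p=a(391,309,.085);print("peg",p)
for z in(.086,.09,.094):
  P=np.array([a(u,v,z)[:2] for u,v in[(433,43),(417,109),(355,126),(308,78),(323,10)]]); q=P-[.576,-.0455]; print(np.linalg.norm(q,axis=1).round(4),np.degrees(np.arctan2(q[:,1],q[:,0])).round(1)%60)
print(rel([.584,-.1497,.127],1.571))
E
```

```text
stud [ 0.57692304 -0.0473562   0.105     ]
[ 0.52490849 -0.06506917  0.03      ] [ 0.45295524 -0.08999503  0.03      ]
-159.0420605991309 0.054711014771808265
-160.11916929592698 0.13084273599398338
peg [ 0.58469787 -0.15118323  0.085     ]
[0.0255 0.0278 0.0274 0.026  0.0238] [ 9.7 13.6 17.1 18.9 17.9]
[0.025  0.0279 0.0276 0.0256 0.0228] [ 8.  12.7 17.7 20.6 19. ]
[0.0246 0.028  0.0277 0.0252 0.0218] [ 6.2 11.9 18.3 22.3 20.3]
(array([ 1.4,  0.7, 98.2]), array([ 0.0008,  0.0008, -0.002 ]))
```

{"op": "send_rows", "data": {
  "series": [
    [1,1,35,0,0,0,1],
    [1,1,70,0,0,0,1],
    [1,1,98,0,0,0,1],
    [1,1,98,0,0,0,0.5],
    [1,1,98,0,0,0,0],
    [1,1,98,0,0,0,0],
    [1,1,98,0,0,0,0],
    [1,1,98,0,0,0,0]
  ]
}}

```text
t: 4.75
eef_pos: [0.585, -0.1505, 0.1283]
ee_rot: [3.139, 0.002, 1.569]
ft_force: [-0.3, -0.7, 2.8]
grip_width: 0.142
```

```bash
python3 - <<'E'
from h import *
st=read_state(); print(st["eef_pos"],st["ee_rot"],st["moment"],st["grip_width"]); f=grab_frame("wrist"); save(f,"w2.png")
C=np.array([.5765,-.046]); d=st["eef_pos"][:2]-C; a0=np.degrees(np.arctan2(d[1],d[0])); print(np.hypot(*d),a0)
r=np.hypot(*d)
tot=a0-(-161.0)
print(tot)
for i in range(1,17):
    a=np.radians(a0-tot*i/16); t,rr=rel([C[0]+r*np.cos(a),C[1]+r*np.sin(a),.127],st["ee_rot"][2]-np.radians(tot*i/16),st); print(i,t,rr[2])
E
```

```text
[ 0.58497571 -0.15051512  0.12833247] [3.13881012e+00 2.00474335e-03 1.56898027e+00] [-0.13620932  0.00026268 -0.01713032] 0.14170453603394617
0.10485822613004665 -85.36371119490344
75.63628880509656
1 [-0.4 -8.6  1.3] 0.0825
2 [ -0.  -17.3   1.3] 0.165
3 [  1.1 -25.9   1.3] 0.2475
4 [  2.8 -34.3   1.2] 0.33
5 [  5.3 -42.6   1.2] 0.4125
6 [  8.4 -50.7   1.2] 0.495
7 [ 12.2 -58.5   1.1] 0.5775
8 [ 16.6 -65.9   1.1] 0.6601
9 [ 21.7 -72.9   1.1] 0.7426
10 [ 27.2 -79.6   1.1] 0.8251
11 [ 33.3 -85.7   1. ] 0.9076
12 [ 39.9 -91.3   1. ] 0.9901
13 [ 47.  -96.3   1. ] 1.0726
14 [  54.4 -100.8    0.9] 1.1551
15 [  62.1 -104.6    0.9] 1.2376
16 [  70.2 -107.8    0.9] 1.3201
```

View pics/w2.png

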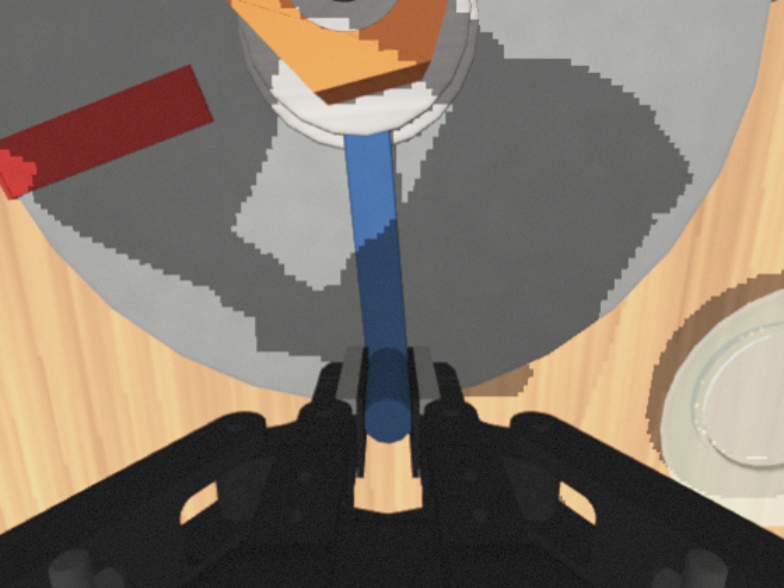

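The peg is held between the pads at (388,400). Next I swing it clockwise about the stud.

{"op": "send_rows", "data": {
  "series": [
    [0,-8.6,0,0,0,0.0825,0],
    [0,-17.3,0,0,0,0.165,0],
    [1.1,-25.9,0,0,0,0.2475,0],
    [2.8,-34.3,0,0,0,0.33,0],
    [5.3,-42.6,0,0,0,0.4125,0],
    [8.4,-50.7,0,0,0,0.495,0],
    [12.2,-58.5,0,0,0,0.5775,0],
    [16.6,-65.9,0,0,0,0.66,0]
  ]
}}

```text
t: 5.8
eef_pos: [0.5192, -0.1341, 0.1285]
ee_rot: [3.137, -0.0, 0.906]
ft_force: [0.5, -1.1, 0.8]
grip_width: 0.144
```

```bash
python3 - <<'E'
from h import *
st=read_state(); print(st["eef_pos"],st["ee_rot"],st["moment"],st["grip_width"])
C=np.array([.5765,-.046]); d=st["eef_pos"][:2]-C; a0=np.degrees(np.arctan2(d[1],d[0])); print(np.hypot(*d),a0)
r=.105
tot=a0-(-161.0)
print(tot)
for i in range(1,9):
    a=np.radians(a0-tot*i/8); t,rr=rel([C[0]+r*np.cos(a),C[1]+r*np.sin(a),.128],st["ee_rot"][2]-np.radians(tot*i/8),st); print(i,t,rr[2])
E
```

```text
[ 0.51922792 -0.13413067  0.12848303] [ 3.13675237e+00 -8.33431123e-05  9.05955635e-01] [-0.23978236 -0.07905684 -0.09000969] 0.1440105469659701
0.10510521439107397 -123.01799265102359
37.98200734897641
1 [-0.3 -8.7  0.4] 0.0829
2 [  0.  -17.4   0.4] 0.1657
3 [  1.  -26.    0.4] 0.2486
4 [  2.8 -34.6   0.3] 0.3315
5 [  5.2 -42.9   0.3] 0.4143
6 [  8.3 -51.    0.2] 0.4972
7 [ 12.1 -58.9   0.2] 0.58
8 [ 16.5 -66.3   0.2] 0.6629
```

{"op": "send_rows", "data": {
  "series": [
    [0,-8.7,0,0,0,0.083,0],
    [0,-17.4,0,0,0,0.166,0],
    [1,-26,0,0,0,0.249,0],
    [2.8,-34.6,0,0,0,0.332,0],
    [5.2,-42.9,0,0,0,0.414,0],
    [8.3,-51,0,0,0,0.497,0],
    [12.1,-58.9,0,0,0,0.58,0],
    [15.2,-64.1,0,0,0,0.637,0]
  ]
}}

```text
t: 6.8
eef_pos: [0.4781, -0.0826, 0.1284]
ee_rot: [3.137, -0.003, 0.267]
ft_force: [-0.2, -1.9, 0.8]
grip_width: 0.143
```

```bash
python3 - <<'E'
from h import *
st=read_state(); print(st["eef_pos"],st["ee_rot"],st["moment"],st["grip_width"]); f=grab_frame("wrist"); save(f,"w3.png")
C=np.array([.5765,-.046]); d=st["eef_pos"][:2]-C; a0=np.degrees(np.arctan2(d[1],d[0])); print(np.hypot(*d),a0)
E
```

```text
[ 0.47807888 -0.08256118  0.12839522] [ 3.13709386e+00 -3.04247380e-03  2.66913092e-01] [-0.23912616  0.0575572  -0.09086692] 0.14321185461518582
0.10499254990922176 -159.62112851687382
```

View pics/w3.png

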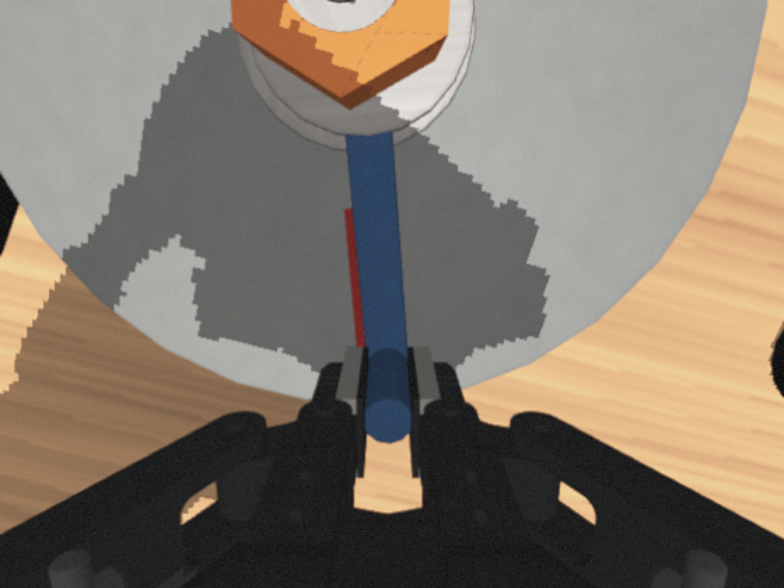

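{"op": "send_rows", "data": {
  "series": [
    [0,0,0,0,0,0,0.4],
    [0,0,0,0,0,0,0.7],
    [0,0,0,0,0,0,1],
    [0,0,0,0,0,0,1],
    [0,0,-40,0,0,0,1],
    [0,0,-90,0,0,0,1],
    [0,0,-100,0,0,0,1]
  ]
}}

```text
t: 7.72
eef_pos: [0.4793, -0.0825, 0.2321]
ee_rot: [3.133, -0.009, 0.266]
ft_force: [0.8, -0.3, -0.4]
grip_width: 1.002
```

```bash
python3 - <<'E'
from h import *
st=read_state(); f=grab_frame("wrist"); save(f,"w4.png"); g=grab_frame("top"); cv2.imwrite("pics/t4.png",cv2.resize(cv2.cvtColor(g["pixels"],cv2.COLOR_RGB2BGR)[130:250,220:345],None,fx=5,fy=5,interpolation=cv2.INTER_CUBIC))
c=cam(f,st); print(st["eef_pos"],st["ee_rot"])
print([proj(c,X)*1.4 for X in([.4772,-.0802,.03],[.5765,-.046,.105],[.478,-.082,.085])])
E
```

```text
[ 0.47931985 -0.08252395  0.2320943 ] [ 3.13317349 -0.00852665  0.26580328]
[array([379.44743289, 281.48039292]), array([358.60451327,  57.98538499]), array([382.79474227, 308.9409777 ])]
```

View pics/w4.png

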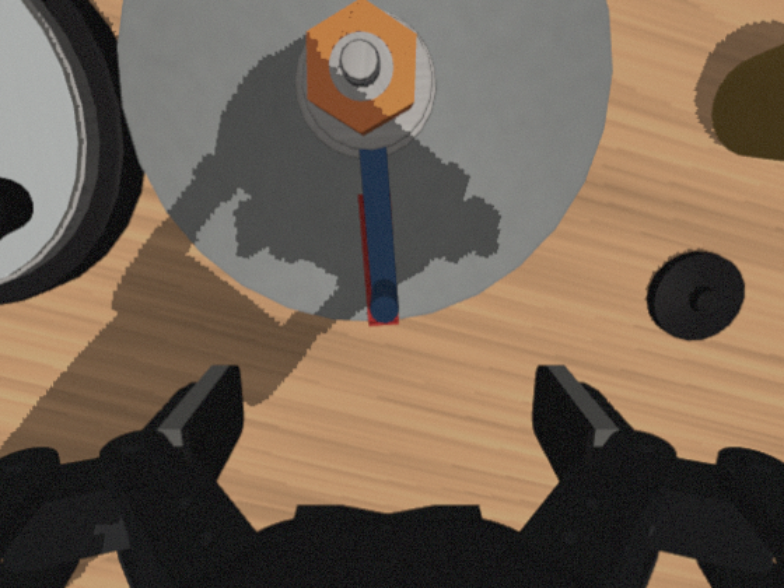

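View pics/t4.png

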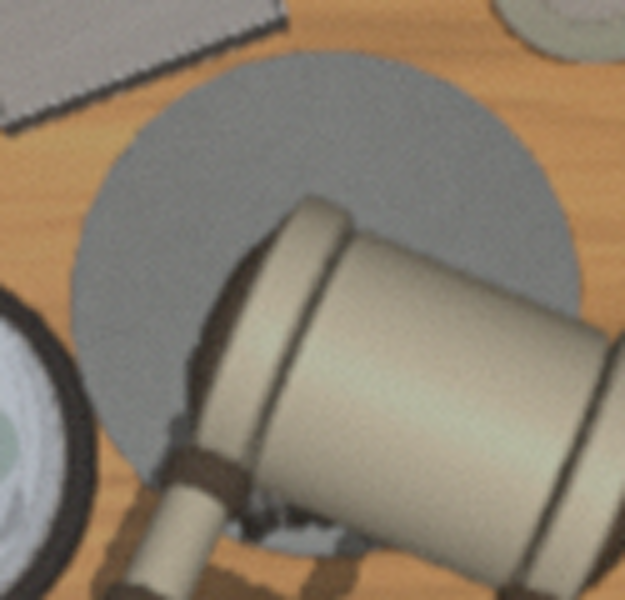

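```bash
python3 - <<'E'
from h import *
print(rel([.5763,-.0463,.23],.266+1.4))
E
```

```text
(array([ 1.041e+02, -8.700e+00, -1.000e-01]), array([ 8.1000e-03, -3.0000e-04, -1.4003e+00]))
```

{"op": "send_rows", "data": {
  "series": [
    [13,-1,0,0.001,0,-0.175,1],
    [26,-2,0,0.002,0,-0.35,1],
    [39,-3,0,0.003,0,-0.525,1],
    [52,-4,0,0.004,0,-0.7,1],
    [65,-5,0,0.005,0,-0.875,1],
    [78,-6,0,0.006,0,-1.05,1],
    [91,-7.5,0,0.007,0,-1.225,1],
    [104,-8.7,0,0.008,0,-1.4,1]
  ]
}}

```text
t: 8.82
eef_pos: [0.5754, -0.0459, 0.2271]
ee_rot: [-3.138, -0.002, 1.671]
ft_force: [-0.7, -0.4, 1.1]
grip_width: 1.003
```

```bash
python3 - <<'E'
from h import *
print(rel([.5763,-.0463,.23],3.41-.3))
E
```

```text
(array([-0.5,  0.8, -2.9]), array([-0.0019, -0.0043, -1.4385]))
```

{"op": "send_rows", "data": {
  "series": [
    [0,0.5,-3,0,0,-0.18,1],
    [-0.5,0.8,-3,0,0,-0.36,1],
    [-0.5,0.8,-3,0,0,-0.54,1],
    [-0.5,0.8,-3,0,0,-0.72,1],
    [-0.5,0.8,-3,0,0,-0.9,1],
    [-0.5,0.8,-3,0,0,-1.08,1],
    [-0.5,0.8,-3,0,0,-1.26,1],
    [-0.5,0.8,-3,-0.002,-0.004,-1.44,1]
  ]
}}

```text
t: 9.82
eef_pos: [0.5752, -0.046, 0.2273]
ee_rot: [3.14, -0.004, 3.117]
ft_force: [-0.8, -0.5, 0.1]
grip_width: 0.999
```

```bash
python3 - <<'E'
from h import *
print(rel([.5763,-.0463,.23],3.41)); print(read_state()["joints"])
E
```

```text
(array([-1.1, -0.3, -2.7]), array([ 0.002 , -0.0042, -0.2926]))
[-2.89237615e-01  2.34859682e-01  1.66535010e+00  1.99905183e-04
  1.24604627e+00 -1.83587588e+00]
```

{"op": "send_rows", "data": {
  "series": [
    [-1.1,0,-2.7,0,-0.002,-0.15,1],
    [-1.1,-0.3,-2.7,0.002,-0.004,-0.293,1],
    [-1.1,-0.3,-2.7,0.002,-0.004,-0.293,1],
    [-1.1,-0.3,-2.7,0.002,-0.004,-0.293,1]
  ]
}}

```text
t: 10.32
eef_pos: [0.5757, -0.0462, 0.2286]
ee_rot: [3.14, -0.002, -2.875]
ft_force: [0.6, -0.1, -0.5]
grip_width: 0.999
```

```bash
python3 - <<'E'
from h import *
st=read_state(); f=grab_frame("wrist"); save(f,"w5.png"); g=grab_frame("scene"); save(g,"s5.png")
c=cam(f,st); print(st["eef_pos"],st["ee_rot"])
print(proj(c,[.5763,-.0463,.105])*1.4)
E
```

```text
[ 0.57572472 -0.04620699  0.22864783] [ 3.14034251e+00 -2.05816055e-03 -2.87517497e+00]
[386.39679847 323.50196301]
```

View pics/w5.png

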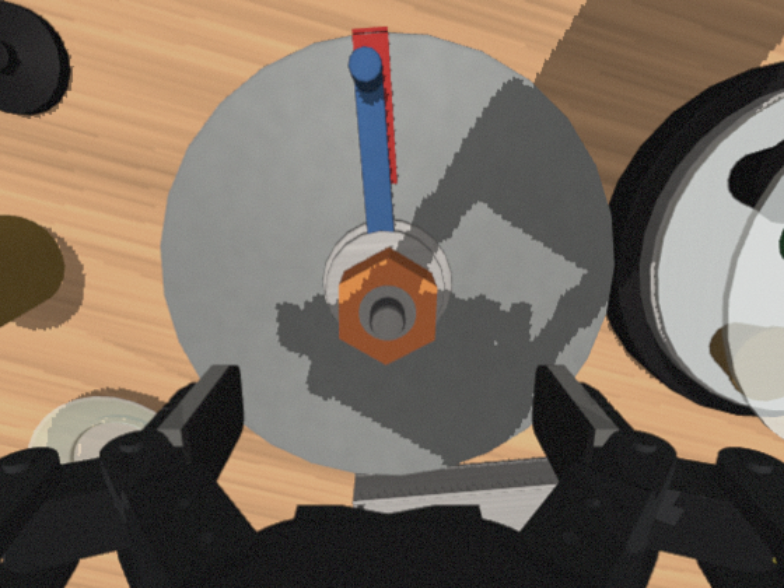

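View pics/s5.png

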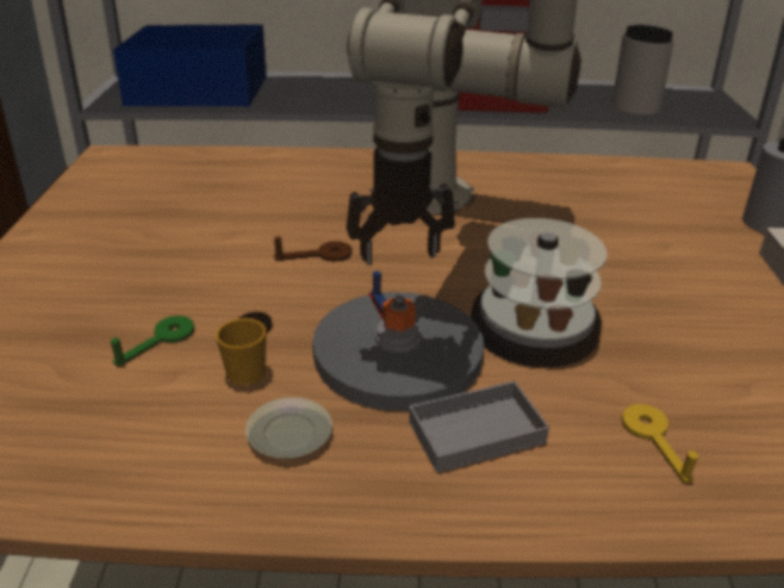

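The wrist view shows the nut's flats upright in the image at columns 339 and 437, centred between the fingers (midpoint 388). The peg at (366,65) sits over the stripe. I now go down to the nut.

```bash
python3 - <<'E'
from h import *
st=read_state();print(rel([.5763,-.0463,.134],3.41)); print(st["joints"],st["moment"],st["ft_force"])
E
```

```text
(array([-0.4, -0.2, 95.3]), array([ 0.0007, -0.0011, -0.0011]))
[-2.89157286e-01  2.32909184e-01  1.66335426e+00 -3.60022298e-06
  1.24660398e+00 -2.12724045e+00] [-0.01283706 -0.07281435  0.08290332] [ 0.31701654  0.23772591 -0.58273876]
```

{"op": "send_rows", "data": {
  "series": [
    [0,0,40,0,0,0,1],
    [-0.4,0,75,0,0,0,1],
    [-0.4,0,95,0,0,0,1],
    [-0.4,0,95,0,0,0,1],
    [-0.4,0,95,0,0,0,1]
  ]
}}

```text
t: 11.05
eef_pos: [0.5773, -0.0464, 0.1358]
ee_rot: [-3.141, 0.001, -2.874]
ft_force: [0.8, -0.8, 0.3]
grip_width: 1.0
```

```bash
cat >> h.py <<'E'
def meas(n=8):
    F=[];M=[]
    for _ in range(n):
        s=read_state(); F.append(s["ft_force"]);M.append(s["moment"]); grab_frame("wrist")
    F,M=np.array(F),np.array(M)
    yaw=s["ee_rot"][2]
    print("t",s["t"],"pos",s["eef_pos"].round(4),"rot",s["ee_rot"].round(4),"w",round(s["grip_width"],3))
    print("F",F.mean(0).round(2),F.std(0).round(2),"M",M.mean(0).round(3),M.std(0).round(3))
E
python3 -c "
from h import *
meas(8)
save(grab_frame('wrist'),'w6.png')"
```

```text
t 11.4 pos [ 0.5766 -0.0462  0.1349] rot [ 3.1414e+00 -3.0000e-04 -2.8743e+00] w 0.997
F [ 0.17 -0.19  0.17] [0.43 0.58 0.47] M [0.006 0.009 0.003] [0.016 0.03  0.027]
```

View pics/w6.png

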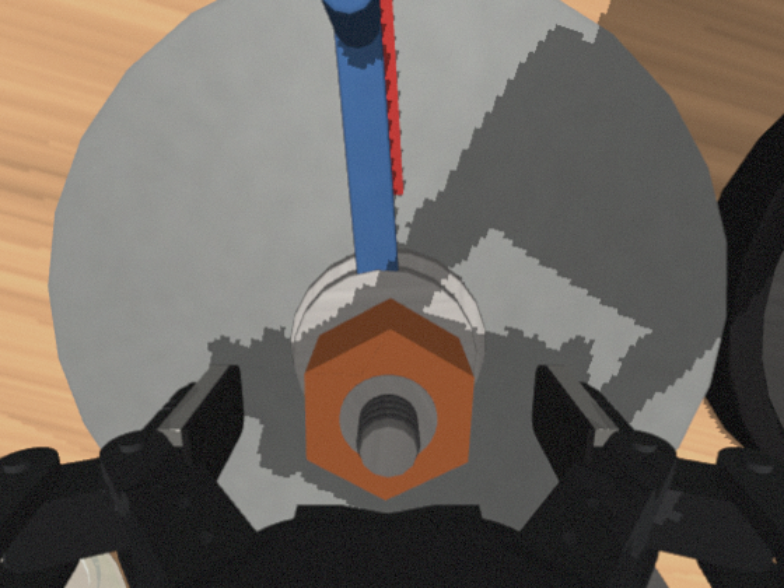

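The nut's hexagon sits between the open pads at about (388,415), and the unloaded moment averages about 0. I close on it.

{"op": "send_rows", "data": {
  "series": [
    [0,0,0,0,0,0,0.7],
    [0,0,0,0,0,0,0.4],
    [0,0,0,0,0,0,0.3],
    [0,0,0,0,0,0,0.3],
    [0,0,0,0,0,0,0.3]
  ]
}}

```text
t: 12.12
eef_pos: [0.5764, -0.0461, 0.1348]
ee_rot: [3.141, -0.001, -2.874]
ft_force: [-1.1, -0.2, 4.0]
grip_width: 0.51
```

```bash
python3 -c "
from h import *
meas(5)
save(grab_frame('wrist'),'w7.png')"
```

```text
t 12.325 pos [ 0.5764 -0.0461  0.1347] rot [ 3.1411e+00 -8.0000e-04 -2.8742e+00] w 0.504
F [-1.7   0.53  4.36] [0.6  0.52 0.63] M [0.097 0.348 0.006] [0.047 0.035 0.02 ]
```

View pics/w7.png

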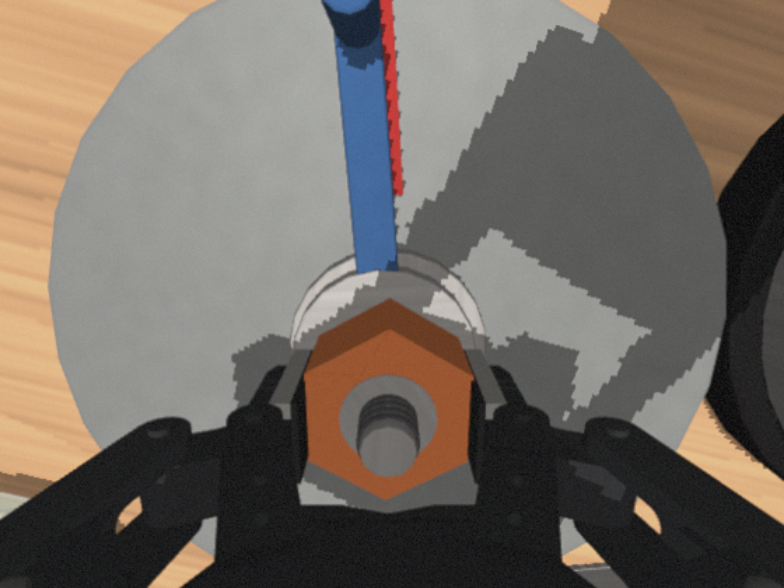

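{"op": "send_rows", "data": {
  "series": [
    [0,0,0.2,0,0,0.1,0.3],
    [0,0,0.4,0,0,0.2,0.3],
    [0,0,0.6,0,0,0.3,0.3],
    [0,0,0.8,0,0,0.4,0.3],
    [0,0,0.8,0,0,0.4,0.3]
  ]
}}

```text
t: 13.05
eef_pos: [0.5764, -0.046, 0.1341]
ee_rot: [3.141, -0.001, 3.008]
ft_force: [-2.1, 0.7, 3.7]
grip_width: 0.503
```

```bash
python3 -c "
from h import *
meas(4)"
```

```text
t 13.2 pos [ 0.5764 -0.046   0.1341] rot [ 3.1414e+00 -1.0000e-03  3.0092e+00] w 0.503
F [-2.46  1.01  4.98] [0.49 0.21 0.78] M [0.191 0.416 0.052] [0.012 0.01  0.035]
```

{"op": "send_rows", "data": {
  "series": [
    [0,0,0.15,0,0,0.08,0.3],
    [0,0,0.3,0,0,0.16,0.3],
    [0,0,0.3,0,0,0.16,0.3]
  ]
}}

```text
t: 13.62
eef_pos: [0.5764, -0.046, 0.1338]
ee_rot: [3.141, -0.001, 2.85]
ft_force: [-1.2, 0.0, 4.5]
grip_width: 0.506
```

```bash
python3 -c "
from h import *
meas(4)"
```

```text
t 13.775 pos [ 0.5764 -0.0461  0.1338] rot [ 3.1415e+00 -1.0000e-03  2.8503e+00] w 0.505
F [-1.76  0.79  3.92] [0.68 0.58 0.47] M [0.13  0.323 0.05 ] [0.012 0.038 0.029]
```

{"op": "send_rows", "data": {
  "series": [
    [0,0,0.15,0,0,0.08,0.3],
    [0,0,0.3,0,0,0.16,0.3],
    [0,0,0.3,0,0,0.16,0.3]
  ]
}}

```text
t: 14.2
eef_pos: [0.5764, -0.0459, 0.1335]
ee_rot: [3.142, -0.001, 2.692]
ft_force: [-2.1, 0.1, 4.2]
grip_width: 0.503
```

```bash
python3 -c "
from h import *
meas(4)"
```

```text
t 14.35 pos [ 0.5764 -0.046   0.1335] rot [ 3.1415e+00 -1.0000e-03  2.6914e+00] w 0.507
F [-2.2   0.92  4.24] [0.37 0.57 0.17] M [0.148 0.309 0.075] [0.027 0.017 0.019]
```

{"op": "send_rows", "data": {
  "series": [
    [0,0,0.15,0,0,0.08,0.3],
    [0,0,0.3,0,0,0.15,0.3],
    [0,0,0.3,0,0,0.15,0.3]
  ]
}}

```text
t: 14.78
eef_pos: [0.5764, -0.046, 0.1332]
ee_rot: [-3.142, -0.001, 2.543]
ft_force: [-2.1, 0.5, 4.8]
grip_width: 0.506
```

```bash
python3 -c "
from h import *
meas(4)"
```

```text
t 14.925 pos [ 0.5764 -0.0459  0.1332] rot [-3.1416e+00 -1.0000e-03  2.5425e+00] w 0.502
F [-1.9   1.06  4.16] [0.8  0.37 0.4 ] M [0.207 0.3   0.087] [0.033 0.025 0.02 ]
```

{"op": "send_rows", "data": {
  "series": [
    [0,0,0.15,0,0,0.08,0.3],
    [0,0,0.3,0,0,0.15,0.3],
    [0,0,0.3,0,0,0.15,0.3]
  ]
}}

```text
t: 15.35
eef_pos: [0.5765, -0.0459, 0.1329]
ee_rot: [-3.141, -0.001, 2.394]
ft_force: [-1.8, 1.7, 4.6]
grip_width: 0.502
```

```bash
python3 -c "
from h import *
meas(4)"
```

```text
t 15.5 pos [ 0.5765 -0.0459  0.133 ] rot [-3.1415e+00 -1.0000e-03  2.3935e+00] w 0.501
F [-1.88  1.49  4.79] [0.6  0.31 0.21] M [0.256 0.26  0.064] [0.018 0.008 0.013]
```

{"op": "send_rows", "data": {
  "series": [
    [0,0,0.15,0,0,0.08,0.3],
    [0,0,0.3,0,0,0.15,0.3],
    [0,0,0.3,0,0,0.15,0.3]
  ]
}}

```text
t: 15.92
eef_pos: [0.5765, -0.0459, 0.1327]
ee_rot: [-3.141, -0.001, 2.244]
ft_force: [-1.8, 2.2, 5.2]
grip_width: 0.507
```

```bash
python3 -c "
from h import *
meas(4)"
```

```text
t 16.075 pos [ 0.5765 -0.0459  0.1326] rot [-3.1414e+00 -1.0000e-03  2.2445e+00] w 0.504
F [-1.36  1.64  4.62] [0.33 0.66 0.5 ] M [0.232 0.263 0.051] [0.06  0.019 0.031]
```

{"op": "send_rows", "data": {
  "series": [
    [0,0,0.15,0,0,0.08,0.3],
    [0,0,0.3,0,0,0.15,0.3],
    [0,0,0.3,0,0,0.15,0.3]
  ]
}}

```text
t: 16.5
eef_pos: [0.5765, -0.0459, 0.1324]
ee_rot: [-3.141, -0.001, 2.096]
ft_force: [-2.0, 1.2, 5.1]
grip_width: 0.501
```

```bash
python3 -c "
from h import *
meas(4)"
```

```text
t 16.65 pos [ 0.5765 -0.0459  0.1324] rot [-3.1414e+00 -9.0000e-04  2.0955e+00] w 0.505
F [-2.03  1.72  4.55] [0.18 0.5  0.34] M [0.293 0.255 0.082] [0.043 0.022 0.017]
```

{"op": "send_rows", "data": {
  "series": [
    [0,0,0.15,0,0,0.08,0.3],
    [0,0,0.3,0,0,0.15,0.3],
    [0,0,0.3,0,0,0.15,0.3]
  ]
}}

```text
t: 17.08
eef_pos: [0.5765, -0.0459, 0.1321]
ee_rot: [-3.141, -0.001, 1.947]
ft_force: [-0.8, 1.4, 4.3]
grip_width: 0.501
```

```bash
python3 -c "
from h import *
meas(4)"
```

```text
t 17.225 pos [ 0.5765 -0.0459  0.1321] rot [-3.1413e+00 -8.0000e-04  1.9465e+00] w 0.503
F [-1.17  1.64  4.7 ] [0.34 0.58 0.24] M [0.3   0.225 0.08 ] [0.025 0.011 0.023]
```

{"op": "send_rows", "data": {
  "series": [
    [0,0,0.15,0,0,0.08,0.3],
    [0,0,0.3,0,0,0.15,0.3],
    [0,0,0.3,0,0,0.15,0.3]
  ]
}}

```text
t: 17.65
eef_pos: [0.5766, -0.0459, 0.1318]
ee_rot: [-3.141, -0.001, 1.797]
ft_force: [-1.2, 1.8, 4.8]
grip_width: 0.502
```

```bash
python3 -c "
from h import *
meas(4)"
```

```text
t 17.8 pos [ 0.5766 -0.0459  0.1318] rot [-3.1413e+00 -8.0000e-04  1.7974e+00] w 0.506
F [-1.13  1.79  4.45] [0.25 0.23 0.6 ] M [0.29  0.2   0.034] [0.019 0.023 0.024]
```

{"op": "send_rows", "data": {
  "series": [
    [0,0,0.15,0,0,0.08,0.3],
    [0,0,0.3,0,0,0.15,0.3],
    [0,0,0.3,0,0,0.15,0.3]
  ]
}}

```text
t: 18.23
eef_pos: [0.5766, -0.0459, 0.1315]
ee_rot: [-3.141, -0.001, 1.648]
ft_force: [-1.3, 1.5, 4.1]
grip_width: 0.503
```

```bash
python3 -c "
from h import *
meas(4)"
```

```text
t 18.375 pos [ 0.5766 -0.0459  0.1315] rot [-3.1413e+00 -7.0000e-04  1.6485e+00] w 0.503
F [-1.3   1.58  4.24] [0.58 0.33 0.42] M [0.294 0.181 0.027] [0.013 0.023 0.03 ]
```

{"op": "send_rows", "data": {
  "series": [
    [0,0,0.15,0,0,0.08,0.3],
    [0,0,0.3,0,0,0.15,0.3],
    [0,0,0.3,0,0,0.15,0.3]
  ]
}}

```text
t: 18.8
eef_pos: [0.5766, -0.0459, 0.1312]
ee_rot: [-3.141, -0.001, 1.499]
ft_force: [-0.9, 0.9, 4.1]
grip_width: 0.504
```

```bash
python3 -c "
from h import *
meas(4)
save(grab_frame('wrist'),'w8.png')"
```

```text
t 18.95 pos [ 0.5766 -0.0459  0.1312] rot [-3.1412e+00 -7.0000e-04  1.4995e+00] w 0.507
F [-0.99  1.99  4.58] [0.43 0.71 0.34] M [0.306 0.189 0.045] [0.026 0.029 0.014]
```

View pics/w8.png

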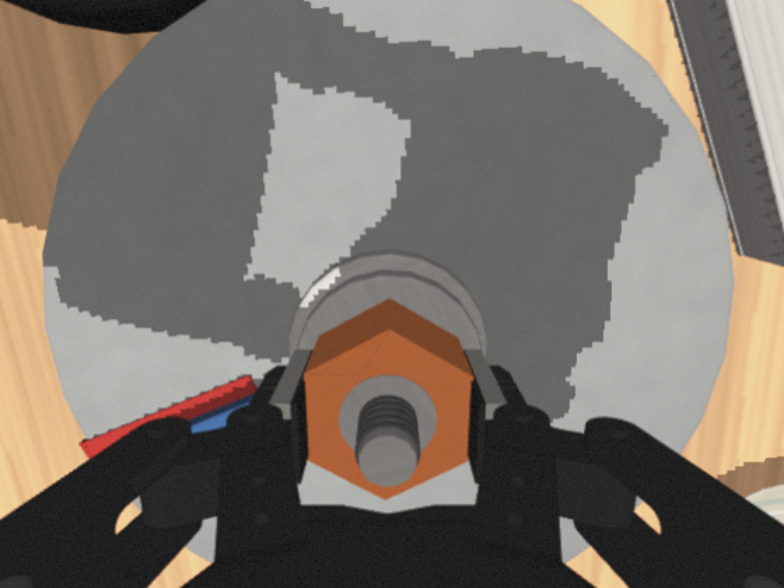

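The nut turns with the jaws and more of the stud now shows at (387,455). I carry on down.

{"op": "send_rows", "data": {
  "series": [
    [0,0,0.15,0,0,0.08,0.3],
    [0,0,0.3,0,0,0.15,0.3],
    [0,0,0.3,0,0,0.15,0.3]
  ]
}}

```text
t: 19.42
eef_pos: [0.5767, -0.0459, 0.131]
ee_rot: [-3.141, -0.001, 1.35]
ft_force: [-1.5, 0.6, 4.5]
grip_width: 0.502
```

```bash
python3 -c "
from h import *
meas(4)"
```

```text
t 19.575 pos [ 0.5767 -0.0459  0.131 ] rot [-3.1413e+00 -6.0000e-04  1.3502e+00] w 0.505
F [-1.12  1.94  4.43] [0.56 0.85 0.11] M [0.311 0.115 0.057] [0.029 0.024 0.016]
```

{"op": "send_rows", "data": {
  "series": [
    [0,0,0.15,0,0,0.08,0.3],
    [0,0,0.3,0,0,0.15,0.3],
    [0,0,0.3,0,0,0.15,0.3]
  ]
}}

```text
t: 20.0
eef_pos: [0.5767, -0.0459, 0.1309]
ee_rot: [-3.141, -0.0, 1.2]
ft_force: [-1.6, 1.9, 6.1]
grip_width: 0.507
```

```bash
python3 -c "
from h import *
meas(4)"
```

```text
t 20.15 pos [ 0.5767 -0.0459  0.1309] rot [-3.1412e+00 -5.0000e-04  1.2009e+00] w 0.505
F [-2.09  1.52  5.82] [0.51 0.24 0.33] M [0.291 0.228 0.134] [0.009 0.016 0.016]
```

The moment has risen to 0.13 N m, so the foot has met the hub. I take smaller steps from here.

{"op": "send_rows", "data": {
  "series": [
    [0,0,0.05,0,0,0.04,0.3],
    [0,0,0.1,0,0,0.08,0.3],
    [0,0,0.1,0,0,0.08,0.3]
  ]
}}

```text
t: 20.58
eef_pos: [0.5767, -0.0459, 0.1309]
ee_rot: [-3.141, -0.0, 1.122]
ft_force: [-1.7, 2.2, 4.3]
grip_width: 0.501
```

```bash
python3 -c "
from h import *
meas(6)"
```

```text
t 20.825 pos [ 0.5767 -0.0459  0.1309] rot [-3.1413e+00 -3.0000e-04  1.1226e+00] w 0.501
F [-1.73  1.99  4.82] [0.44 0.42 0.51] M [0.317 0.222 0.161] [0.032 0.023 0.024]
```

{"op": "send_rows", "data": {
  "series": [
    [0,0,0.05,0,0,0.04,0.3],
    [0,0,0.1,0,0,0.08,0.3],
    [0,0,0.1,0,0,0.08,0.3]
  ]
}}

```text
t: 21.25
eef_pos: [0.5767, -0.0459, 0.1309]
ee_rot: [-3.141, -0.0, 1.044]
ft_force: [-0.6, 2.0, 5.6]
grip_width: 0.505
```

```bash
python3 -c "
from h import *
meas(6)"
```

```text
t 21.5 pos [ 0.5767 -0.0459  0.1309] rot [-3.1412e+00 -2.0000e-04  1.0442e+00] w 0.504
F [-1.34  2.04  5.05] [0.36 0.46 0.67] M [0.315 0.216 0.224] [0.02  0.037 0.013]
```

{"op": "send_rows", "data": {
  "series": [
    [0,0,0.05,0,0,0.04,0.3],
    [0,0,0.05,0,0,0.08,0.3],
    [0,0,0.05,0,0,0.08,0.3]
  ]
}}

```text
t: 21.92
eef_pos: [0.5768, -0.0459, 0.1309]
ee_rot: [-3.141, -0.0, 0.966]
ft_force: [-1.2, 1.5, 4.8]
grip_width: 0.505
```

```bash
python3 -c "
from h import *
meas(8)"
```

```text
t 22.275 pos [ 0.5767 -0.0459  0.1308] rot [-3.1412e+00 -1.0000e-04  9.6470e-01] w 0.501
F [-1.18  1.79  5.02] [0.14 0.52 0.37] M [0.283 0.182 0.225] [0.029 0.018 0.023]
```

{"op": "send_rows", "data": {
  "series": [
    [0,0,0.05,0,0,0.04,0.3],
    [0,0,0.05,0,0,0.07,0.3],
    [0,0,0.05,0,0,0.07,0.3]
  ]
}}

```text
t: 22.7
eef_pos: [0.5768, -0.0459, 0.1309]
ee_rot: [-3.141, -0.0, 0.895]
ft_force: [-1.8, 2.1, 4.9]
grip_width: 0.501
```

```bash
python3 -c "
from h import *
meas(10)"
```

```text
t 23.15 pos [ 0.5768 -0.0459  0.1309] rot [-3.1414e+00 -1.0000e-04  8.9510e-01] w 0.505
F [-1.32  1.64  5.15] [0.26 0.3  0.55] M [0.281 0.205 0.272] [0.028 0.025 0.029]
```

{"op": "send_rows", "data": {
  "series": [
    [0,0,0,0,0,0.02,0.3],
    [0,0,0,0,0,0.035,0.3],
    [0,0,0,0,0,0.035,0.3]
  ]
}}

```text
t: 23.58
eef_pos: [0.5768, -0.0459, 0.1309]
ee_rot: [-3.141, -0.0, 0.86]
ft_force: [-1.3, 1.8, 5.6]
grip_width: 0.503
```

```bash
python3 -c "
from h import *
meas(12)
save(grab_frame('wrist'),'w9.png')"
```

```text
t 24.125 pos [ 0.5767 -0.0459  0.1308] rot [-3.1413e+00 -1.0000e-04  8.6020e-01] w 0.501
F [-1.05  1.63  4.81] [0.32 0.37 0.61] M [0.305 0.182 0.304] [0.02  0.02  0.022]
```

View pics/w9.png

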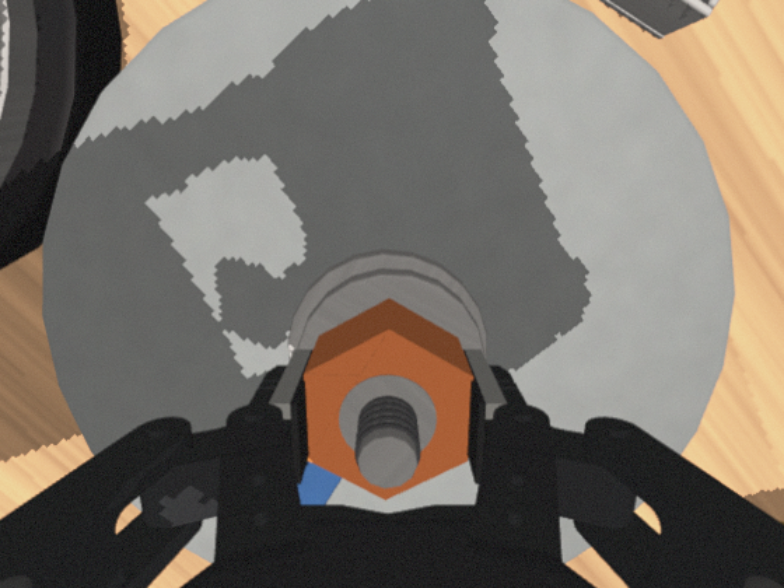

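The held moment is 0.30 N m, in the middle of the snug band. I release the nut, rise and look.

{"op": "send_rows", "data": {
  "series": [
    [0,0,0,0,0,0,0.7],
    [0,0,0,0,0,0,1],
    [0,0,0,0,0,0,1],
    [0,0,0,0,0,0,1],
    [0,0,-40,0,0,0,1],
    [0,0,-85,0,0,0,1],
    [0,0,-110,0,0,0,1],
    [0,0,-110,0,0,0,1]
  ]
}}

```text
t: 25.22
eef_pos: [0.5781, -0.0463, 0.2433]
ee_rot: [3.137, -0.002, 0.86]
ft_force: [0.3, 0.6, -0.6]
grip_width: 1.001
```

{"op": "send_rows", "data": {
  "series": [
    [-30,0,0,0,0,0,1],
    [-70,0,0,0,0,0,1],
    [-110,0,0,0,0,0,1],
    [-140,0,0,0,0,0,1],
    [-140,0,0,0,0,0,1],
    [-140,0,0,0,0,0,1]
  ]
}}

```text
t: 25.98
eef_pos: [0.4866, -0.1518, 0.2419]
ee_rot: [3.139, -0.002, 0.86]
ft_force: [-0.2, -0.4, 0.2]
grip_width: 0.998
```

```bash
python3 - <<'E'
from h import *
meas(2); st=read_state(); f=grab_frame("wrist"); save(f,"w10.png"); save(grab_frame("scene"),"s10.png")
c=cam(f,st); print([proj(c,X)*1.4 for X in([.4772,-.0802,.03],[.4772,-.0802,.085])])
E
```

```text
t 26.025 pos [ 0.4869 -0.1517  0.2422] rot [ 3.1383e+00 -2.5000e-03  8.6060e-01] w 0.999
F [-0.16 -0.48  0.33] [0.08 0.09 0.08] M [0.025 0.027 0.01 ] [0.014 0.003 0.003]
[array([291.75252018, 191.61532326]), array([269.73049089, 199.64571058])]
```

View pics/w10.png

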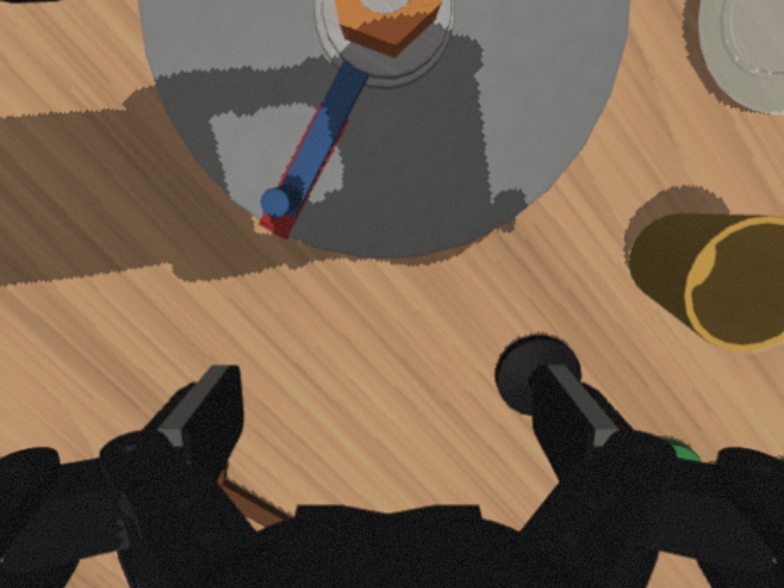

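View pics/s10.png

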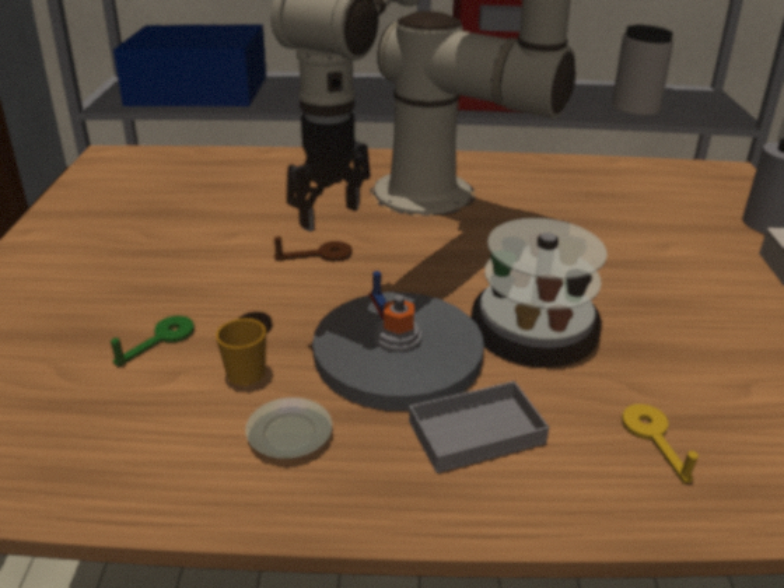

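The peg's top is at (276,202), about 2 mm from its predicted position over the mark at (270,200). The bar lies along the stripe with red showing on both sides, and the bystanders have not moved. I hand the job in.

```bash
python3 -c "
from h import *
print(close_job())"
```

```text
the job is handed in; nothing more can be done
None
```

The stop arm is over the red stripe, the nut is snugged down on its hub, and the job is handed in at about 26 s of the 72 s allowed. No verdict was reported.

- **Swing:** I gripped the blue peg and swung the arm about 74° clockwise. I stopped about 1.5° short on purpose, in case the nut dragged it on.
- **Tightening:** I turned the nut about 2.5 rad clockwise in one grip, lowering the tool with the thread. It met the hub after about 2.2 rad, and I stopped at a held moment averaging 0.30 N m (0.25 to 0.35 is snug). The moment readings scatter by about 0.02 to 0.03 N m.
- **Last checks:** With the nut released and the gripper clear, the peg was about 2 mm from the mark in the wrist picture. The bar lay centred along the stripe after a small, expected drag. The cup, saucer, tray and lid looked unmoved, and the tool force was back to about zero.
- **Not checked:** I could not measure the clamp force after release, so it is only inferred from the held moment.
- **Disagreement:** The network's peg point in the wrist picture was well off (on the bar), so I used pixels read from the images instead.

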